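# Offer up the hinge leaf to the jamb

## Robot

A 6-joint arm with a two-finger parallel gripper is mounted at the origin on a cart in front of the work surface, level with it; the furniture and walls round the work are solid. World frame = base frame: x ahead of the robot, y to its left, z up, the work surface at z = 0. Lengths are in m, angles in rad, forces in N, time in s.
With the tool pointing down it reaches from about 0.425 to 0.95 m from the base axis. Payload 3.5 kg.
Tool frame: the origin (TCP) lies between the finger pads; the fingertips stand 14 mm ahead of it and the grasp point (between the pads) lies 5 mm behind it; z points along the fingers, y is the line along which they close (so a half turn about z gives the same grasp; the last joint's range is limited). The gripper opens to 85 mm and grips with 20 to 120 N. Pads are 22 mm wide; open, the fingers measure 114 mm over their backs; the gripper's body (76 mm by 85 mm) begins 54 mm behind the grasp point. The pads swing forward as they close: fully open they stand 13 mm farther back than shut.
Start: joints at [-1.369, 0.286, 1.577, -0, 1.279, -0.15], TCP at [0.233, -0.634, 0.245] pointing down, gripper open.
Joint ranges: [-2.77, 2.77], [-0.9, 2.22], [0.21, 2.48], [-1.53, 4.67], [0.24, 2.81], [-2.84, 2.84]. Speed limits (rad/s): [2.79, 2.79, 3.14, 3.14, 3.14, 3.14].

## Interface

Orientations are given as a unit quaternion [x, y, z, w].
In Python, from plant import * gives the robot as it stands.
- The arm moves only by the tool step_arm, never from a script. Its argument "commands" is a list of rows, each an object of numbers: "gripper": the gripper's target within -1 to 1 (shut at 1, half-way at 0, fully open at -1); "x", "y", "z": the shift along the tool's x, y, z in mm; "spin": the turn about the tool's z in degrees. A call has exactly 10 rows; each row shifts and turns the commanded pose from where the row before left it, along the tool's axes as they then stand; what a row does not reach is not made up. A row lasts 1/10 s, in which the tool goes at most 50 mm and 8.59 degrees, less where a joint would pass 70% of its speed; a pose out of reach is approached as far as the arm can. A call with a gripper value outside its range is refused whole. The fingers move at their own pace and stop on an object; "force" is the grip in N (left out, the last holds). Time passes only in rows, so rows that do not move let the fingers close, or fill a call up. It gives the time, the measured TCP pose, the force, the opening and the grip force at its end, in the units of the state.
- get_state(): the state, without advancing time (a new reading comes with each control period).
- read_camera(name): name is "scene" or "side" or "wrist"; returns a dict with "color" (480x640x3 uint8, red, green, blue), "z_map" (480x640 float32, m along the optical axis (not along the pixel's ray), 0 where there is no reading), "fx", "fy", "cx", "cy" (pixels), "eye" and "attitude" of the camera in the world; the wrist camera has in their place "mount" (4x4, takes a point from camera to tool coordinates, whose origin is the TCP and whose axes are the flange's). Camera axes: x right, y up, looking along -z (the intrinsics and any distortion apply to the point x, -y, -z); pixel columns grow to the right and rows downward; lengths in m; the calibration is good to about 2 mm. A picture is of the moment at which its call begins: read the wrist's pose just before it.
- sign_off(): hands the job in; it is judged then, once.
The state is a dict: "time": time; "qpos": joint angles; "dq": joint speeds; "joint_efforts": joint torques, N m; "eef_pos": TCP position; "tcp_rot": TCP orientation; "contact_force": force on the tool from outside, world axes, zero at the start; "wrist_torque": the same for the moment, N m; "opening": opening from 0.0 (shut) to 1.0 (fully open); "finger_force": force on a finger pad.
Only numpy, scipy, OpenCV 4.12 (cv2) and the standard library are available. Lean on these libraries where they do the work, as an engineer would, in place of code of your own. Each camera call takes 0.05 s, during which the arm holds its last target. There are 200 camera calls.

## Task

Two loose door pieces with hinge leaves lie on the bench. Pick up the one whose two knuckles fit between the three knuckles of the leaf on the standing jamb block, lower its knuckles gently from above into the gaps, level, until the pin holes of both leaves line up along their whole length, and finish while still holding it there in the gripper, carried by the gripper alone, so that a hinge pin could be slid through. Leave the other door piece and everything else on the bench alone.

Things in the scene. Friction and masses are not known exactly. Their poses are not given: they have to be found in the camera images.
- flap_mid (a point): Matching door piece: a brown wooden block 100 (x) x 56 (y) x 30 mm high, lying flat, about 0.2 kg, a 3 mm steel hinge leaf on top of its +x end. Its leaf has TWO knuckles. This point is the middle of the wood, 15 mm above the underside: grip here, across the 56 mm (y). x points to the knuckle end (knuckles reach x = +73 mm), z up.
- flap_bore (a point): Middle of the matching piece's barrel, on its pin axis (y): 64 mm along +x from flap_mid and 24 mm above the underside. Knuckles: steel rings, 18 mm outside, 9 mm bore, 9 mm long, centred 12 mm either side of this point along y, 5 mm clear of the wood's end face.
- flap_knuckle_l (a point): Middle of the bore of the matching piece's knuckle at +12 mm along y.
- flap_knuckle_r (a point): Middle of the bore of the matching piece's knuckle at -12 mm along y.
- other_mid (a point): Other door piece, not to be used: a brown wooden block 100 (x) x 56 (y) x 30 mm high, lying flat, about 0.2 kg, a 3 mm steel hinge leaf on top of its +x end. Its leaf has THREE knuckles (at -24, 0, +24 mm along y) and does not fit. This point is the middle of its wood, 15 mm above the underside; x points to its knuckle end.
- jamb_bore (a point): Middle of the fixed leaf's barrel on its pin axis, 94 mm above the bench. y is the pin axis, z up, x points away from the robot into the block. Three knuckles, 18 mm outside, 9 mm bore, 9 mm long, at -24, 0, +24 mm along y; the two 15 mm gaps at -12 and +12 mm are open above and below. When matched, flap_bore coincides with this point and the door piece's axes point as these do.
- jamb: Jamb: upright wooden block 60 (x) x 64 (y) mm, top of its wood 100 mm above the bench, on a dark steel foot 90 x 80 x 8 mm fixed to the bench; steel leaf on top, barrel overhanging the front face (robot's side) by 14 mm to the pin axis. Origin: middle of the underside; pin axis at x = -44, z = 94 mm. A matched door piece stands out level towards the robot, in the air; nothing in the gaps carries it.
- flap: The matching door piece as a whole; origin at the middle of the wood's underside.
- other: The other (three-knuckle) door piece as a whole; origin at the middle of the wood's underside.
- glue_bottle: Bystander: slim white glue bottle with a red cap, 30 mm across, 147 mm high, standing; origin at its underside.
- paint_bottle: Bystander: dropper bottle of green paint, 36 mm across, 101 mm high, standing; origin at its underside.
- clay_block: Bystander: grey clay block, 65 x 97 x 49 mm; origin at its underside.
- screwdriver: Bystander: screwdriver with a yellow handle, 192 mm long along y, lying; origin at its underside.
- pliers: Bystander: pliers with blue grips, 156 mm long along y, lying; origin at its underside.
Not all that is in view belongs to the job. Leave any pink look-alike of the flap alone.

How it is judged:
On the way:
1. the two-knuckle door piece is gripped and lifted at least 30 mm off the bench (height (world z) of flap above 0.03 m and contact force between the fingers and flap above 5 N), for 0.2 s.
At the end, for the whole second after the job is handed in: The robot still grips the two-knuckle piece (over 5 N), still and level (0.2 rad), both its bores within 3 mm of the jamb's pin axis in height and fore-and-aft and within 4 mm of mid-gap along it, pressing on the jamb with under 4 N (x of flap_knuckle_l in the frame of jamb_bore between -0.003 and 0.003 m and z of flap_knuckle_l in the frame of jamb_bore between -0.003 and 0.003 m and y of flap_knuckle_l in the frame of jamb_bore between 0.008 and 0.016 m and x of flap_knuckle_r in the frame of jamb_bore between -0.003 and 0.003 m and z of flap_knuckle_r in the frame of jamb_bore between -0.003 and 0.003 m and y of flap_knuckle_r in the frame of jamb_bore between -0.016 and -0.008 m and angle between flap_mid's own z axis and vertical below 0.2 rad and contact force between the fingers and flap above 5 N and contact force between flap and jamb below 4 N and linear speed of flap below 0.02 m/s); the arm keeps its last pose, push and grip.
It fails at once if the other door piece or another bystander is moved by more than 20 mm (distance of any of other, glue_bottle, paint_bottle, clay_block, screwdriver, pliers from where it was at the start of the episode above 0.02 m).
It fails at once if the door piece is rammed against the jamb (over 40 N) (contact force between flap and jamb above 40 N).
It also fails if it takes over 38 s, if anything falls off the work surface, if the arm or the gripper's body presses on something with over 40 N, if the wrist force passes 120 N, or if a joint passes its speed limit or range.

## Working session

There is one attempt and no reset: what is moved stays moved. The work goes in short steps, Python scripts to look and compute and a tool call to move; the robot and the scene stay as the last step left them, time stands still between calls to the robot, and variables do not carry over. Pictures are saved under pics/ and viewed, at most 10 in all, crops included, and the job is handed in when it is done.

Besides the shell and the picture viewer there is one more tool, called after "Emit:" as a command line: name --argument value ..., lists and objects as JSON in quotes. step_arm: Moves the arm, as the interface text tells. Its arguments: {"type":"object","properties":{"commands":{"type":"array"},"force":{"type":"number"}},"required":["commands"]}

```bash
mkdir -p pics; ls; cat > h.py <<'E'
from plant import *
import numpy as np, cv2
from scipy.spatial.transform import Rotation as R
def campose(c,st=None):
    if 'mount' in c:
        T=np.eye(4);T[:3,:3]=R.from_quat(st['tcp_rot']).as_matrix();T[:3,3]=st['eef_pos']
        return T@np.array(c['mount'])
    T=np.eye(4);a=np.array(c['attitude'],float)
    T[:3,:3]=a if a.shape==(3,3) else R.from_quat(a).as_matrix();T[:3,3]=c['eye'];return T
def cloud(c,st=None):
    T=campose(c,st);z=c['z_map'];v,u=np.mgrid[:480,:640]
    p=np.stack([(u-c['cx'])/c['fx']*z,-(v-c['cy'])/c['fy']*z,-z],-1)
    return p@T[:3,:3].T+T[:3,3]
E
python3 - <<'E'
from h import *
st=get_state();print(st)
for n in ['scene','side','wrist']:
    c=read_camera(n);print(n,{k:v for k,v in c.items() if k not in('color','z_map')})
    np.savez('c_'+n,**c)
    cv2.imwrite(f'pics/{n}0.png',c['color'][:,:,::-1])
E
```

```text
pics
{'time': 0.0, 'qpos': array([-1.36899766e+00,  2.87180832e-01,  1.57817623e+00, -8.74936165e-06,
        1.27860744e+00, -1.49987341e-01]), 'dq': array([ 9.39017985e-04, -4.70556208e-05,  4.17157197e-04,  1.72411297e-03,
       -9.96274630e-04,  9.87134330e-04]), 'joint_efforts': array([-1.54594305e-03, -4.05988920e+01, -2.92625982e+01, -1.88428730e-04,
        5.87832343e-03,  4.68663700e-06]), 'eef_pos': array([ 0.23249514, -0.63302943,  0.24393745]), 'tcp_rot': array([ 9.84569753e-01,  1.74988556e-01, -3.49050634e-05, -1.18541730e-03]), 'contact_force': array([ 0.5670243 ,  0.51735468, -0.29638051]), 'wrist_torque': array([0.000887  , 0.00038159, 0.00312657]), 'finger_force': 0.0, 'opening': 0.9997610495752864}
scene {'fx': 507.38600114031505, 'fy': 507.38600114031505, 'cx': 320.14098147163617, 'cy': 236.3867169212878, 'eye': array([-0.20151829,  0.66767784,  0.8039341 ]), 'attitude': array([-0.1989675 ,  0.32152116,  0.78891647, -0.48440363])}
side {'fx': 439.03262181537417, 'fy': 439.03262181537417, 'cx': 317.298744974144, 'cy': 234.66470004068657, 'eye': array([0.04014618, 1.14383741, 0.50288566]), 'attitude': array([-0.1266281 ,  0.52468517,  0.81540813, -0.20923762])}
wrist {'fx': 418.09597511659973, 'fy': 418.09597511659973, 'cx': 320.37933908267377, 'cy': 239.8606043761743, 'mount': array([[-1.73376663e-04,  9.64376278e-01,  2.64534242e-01,
         6.65796900e-02],
       [ 9.99999878e-01,  2.89466485e-04, -3.99864944e-04,
         4.14634445e-04],
       [-4.62194063e-04,  2.64534140e-01, -9.64376210e-01,
        -1.28383635e-01],
       [ 0.00000000e+00,  0.00000000e+00,  0.00000000e+00,
         1.00000000e+00]])}
```

View pics/scene0.png

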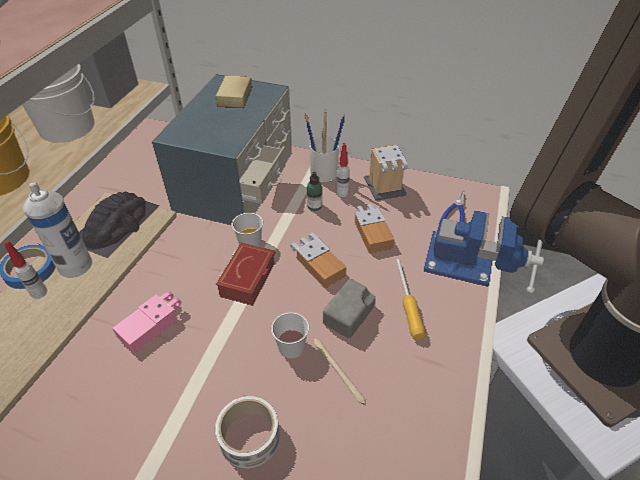

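View pics/side0.png

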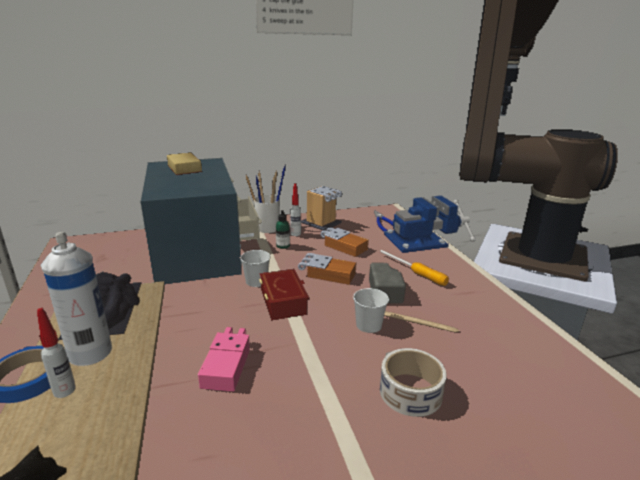

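The scene shows two brown pieces at about (375,228) and (320,260), and the jamb at (388,172). The pink look-alike is at (148,320). I'll zoom in to count knuckles and measure positions.

```bash
python3 - <<'E'
from h import *
c=dict(np.load('c_scene.npz'));im=c['color'][:,:,::-1]
cr=im[135:295,275:435];cv2.imwrite('pics/crop0.png',cv2.resize(cr,(600,600),interpolation=cv2.INTER_CUBIC))
P=cloud(c)
hsv=cv2.cvtColor(np.ascontiguousarray(im),cv2.COLOR_BGR2HSV)
for nm,(u0,v0,u1,v1) in dict(A=(350,200,400,255),B=(288,230,350,290),J=(365,143,412,200)).items():
    r=P[v0:v1,u0:u1];h=hsv[v0:v1,u0:u1]
    z=r[...,2]
    print(nm,np.histogram(z,bins=np.arange(-.01,.13,.01))[0])
    lo=.1-.008 if nm=='J' else .024
    m=(z>lo)&(z<lo+.025)
    q=r[m][:,:2].astype(np.float32)
    print(cv2.minAreaRect(q), np.median(r[m],0))
for (u,v) in [(375,215),(375,240),(315,245),(325,268),(388,155),(343,175),(314,195)]:print(u,v,P[v,u])
E
```

```text
A [978 613 137 551 461   0   0   0   0   0   0   0   0   0]
((0.46160855889320374, 0.2053784728050232), (0.057269178330898285, 0.1210034117102623), 78.4267807006836) [0.45423251 0.20706853 0.02989084]
B [1377  836  173  672  590   57    2    0    0    0    0    0    0    0]
((0.40332406759262085, 0.35031062364578247), (0.17934651672840118, 0.05791500210762024), 9.612226486206055) [0.4217972  0.35463887 0.03011957]
J [331 472 107 101 121 110 112 112  74  84 226 397   0   0]
((0.5728585720062256, 0.09806370735168457), (0.06464572995901108, 0.08516863733530045), 76.8154296875) [0.57096592 0.10154994 0.10124902]
375 215 [0.4787166  0.18895614 0.03194438]
375 240 [0.4139666  0.22795695 0.03003283]
315 245 [0.45826475 0.34801049 0.03042638]
325 268 [0.39505498 0.35689674 0.02652021]
388 155 [0.57675674 0.10088289 0.10150197]
343 175 [0.59503995 0.2076215  0.06879771]
314 195 [0.58249587 0.28856531 0.0496162 ]
```

View pics/crop0.png

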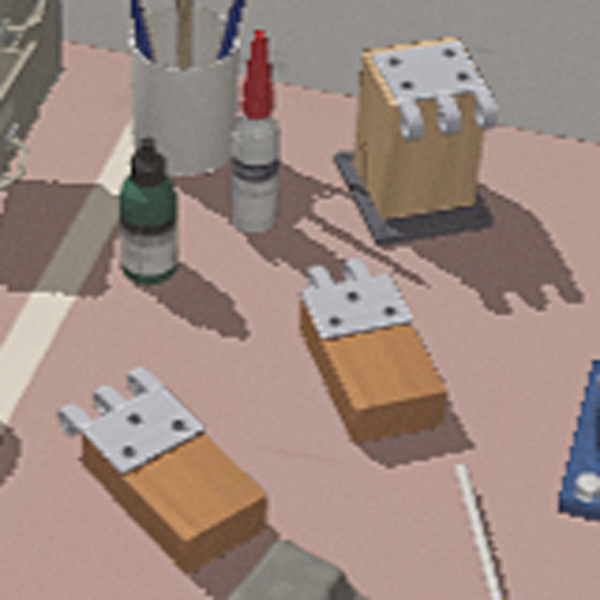

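Piece A, near (375,228), has two knuckles, so it is the matching one. Piece B has three. The flap is at about (0.450, 0.208) with yaw about -11.6°. The jamb yaw is about -13°. I'll fly over and look with the wrist camera.

Emit:
step_arm --commands '[{"gripper": -1,"spin": 8},{"spin": 8,"gripper": -1},{"spin": 8,"gripper": -1},{"spin": 8,"gripper": -1},{"x": 30,"y": -40,"gripper": -1},{"x": 30,"y": -40,"gripper": -1},{"x": 30,"y": -40,"gripper": -1},{"x": 30,"y": -40,"gripper": -1},{"x": 30,"y": -40,"gripper": -1},{"x": 30,"y": -40,"gripper": -1}]'

```text
invalid input
```

Emit:
step_arm --commands '[{"x": -8,"y": -45,"gripper": -1},{"x": -8,"y": -45,"gripper": -1},{"x": -8,"y": -45,"gripper": -1},{"x": -8,"y": -45,"gripper": -1},{"x": -8,"y": -45,"gripper": -1},{"x": -8,"y": -45,"gripper": -1},{"x": -8,"y": -45,"gripper": -1},{"x": -8,"y": -45,"gripper": -1},{"x": -8,"y": -45,"gripper": -1},{"x": -8,"y": -45,"gripper": -1}]'

```text
invalid input
```

Emit:
step_arm --commands '[{"x": -8,"y": -45,"gripper": -1},{"x": -8,"y": -45,"gripper": -1},{"x": -8,"y": -45,"gripper": -1},{"x": -5,"y": -15,"gripper": -1},{"gripper": -1},{"gripper": -1},{"gripper": -1},{"gripper": -1},{"gripper": -1},{"gripper": -1}]'

```text
invalid input
```

```bash
python3 - <<'E'
from h import *
st=get_state();c=read_camera('wrist');np.savez('w1',**c);np.save('st1',st,allow_pickle=True)
print(st['time'],st['eef_pos'],R.from_quat(st['tcp_rot']).as_matrix().round(4),st['qpos'])
cv2.imwrite('pics/w1.png',c['color'][:,:,::-1])
E
```

```text
0.15 [ 0.23252934 -0.63316586  0.24423746] [[ 9.388e-01  3.446e-01 -3.000e-04]
 [ 3.446e-01 -9.388e-01  1.800e-03]
 [ 3.000e-04 -1.800e-03 -1.000e+00]] [-1.36900758e+00  2.86999526e-01  1.57784541e+00  4.79267709e-05
  1.27860362e+00 -1.49996342e-01]
```

View pics/w1.png

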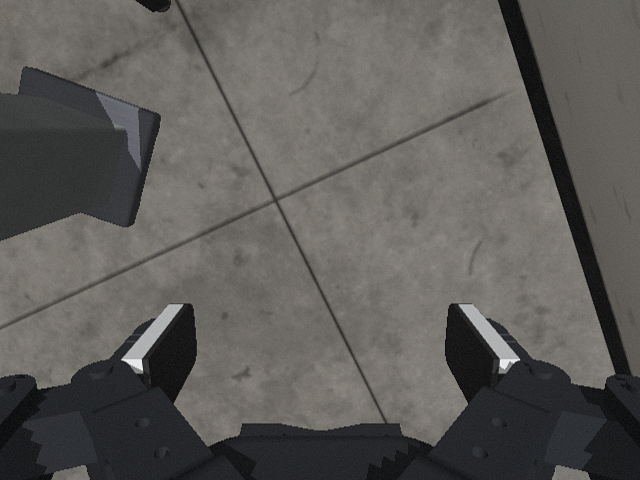

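The arm hasn't moved. That view shows only the floor beside the bench. Next I'll check clearance along the path, and give each row all its keys.

```bash
python3 - <<'E'
from h import *
for n in ('scene','side'):
    P=cloud(dict(np.load(f'c_{n}.npz'))).reshape(-1,3)
    for a in np.arange(-.6,.35,.1):
        m=(P[:,1]>a)&(P[:,1]<a+.1)&(P[:,0]>.3)&(P[:,0]<.62);print(n,round(a,1),m.sum(),P[m,2].max() if m.any() else None)
E
```

```text
scene -0.6 251 -0.8886386635144103
scene -0.5 1 -0.897948047849783
scene -0.4 100 -0.8915313744258739
scene -0.3 1 -0.902170972476745
scene -0.2 667 0.0046729475895762596
scene -0.1 2212 0.014610725883443032
scene -0.0 3025 0.11173145836325826
scene 0.1 5478 0.14620854239510395
scene 0.2 5751 0.1482104885773866
scene 0.3 4814 0.13909904913763216
side -0.6 0 None
side -0.5 0 None
side -0.4 0 None
side -0.3 0 None
side -0.2 161 0.002808552463882563
side -0.1 566 0.013841516134778187
side -0.0 1281 0.11120342925300641
side 0.1 2869 0.14537375962045007
side 0.2 2974 0.1462260759212341
side 0.3 2766 0.13735974377993265
```

Emit:
step_arm --commands '[{"gripper": -1,"x": 0,"y": 0,"z": 0,"spin": 8},{"gripper": -1,"x": 0,"y": 0,"z": 0,"spin": 8},{"gripper": -1,"x": 0,"y": 0,"z": 0,"spin": 8},{"gripper": -1,"x": 0,"y": 0,"z": 0,"spin": 8},{"gripper": -1,"x": 30,"y": -40,"z": 0,"spin": 0},{"gripper": -1,"x": 30,"y": -40,"z": 0,"spin": 0},{"gripper": -1,"x": 30,"y": -40,"z": 0,"spin": 0},{"gripper": -1,"x": 30,"y": -40,"z": 0,"spin": 0},{"gripper": -1,"x": 30,"y": -40,"z": 0,"spin": 0},{"gripper": -1,"x": 30,"y": -40,"z": 0,"spin": 0}]' --force 40

```text
time: 1.2
eef_pos: [0.4592, -0.4341, 0.2452]
tcp_rot: [0.995, -0.103, 0.0, -0.0]
contact_force: [0.2, -0.8, 0.1]
opening: 1.001
finger_force: 0.0
```

Emit:
step_arm --commands '[{"gripper": -1,"x": -8,"y": -45,"z": 0,"spin": 0},{"gripper": -1,"x": -8,"y": -45,"z": 0,"spin": 0},{"gripper": -1,"x": -8,"y": -45,"z": 0,"spin": 0},{"gripper": -1,"x": -8,"y": -45,"z": 0,"spin": 0},{"gripper": -1,"x": -8,"y": -45,"z": 0,"spin": 0},{"gripper": -1,"x": -8,"y": -45,"z": 0,"spin": 0},{"gripper": -1,"x": -8,"y": -45,"z": 0,"spin": 0},{"gripper": -1,"x": -8,"y": -45,"z": 0,"spin": 0},{"gripper": -1,"x": -8,"y": -45,"z": 0,"spin": 0},{"gripper": -1,"x": -8,"y": -45,"z": 0,"spin": 0}]'

```text
time: 2.2
eef_pos: [0.4717, 0.023, 0.2454]
tcp_rot: [0.995, -0.103, 0.0, -0.0]
contact_force: [1.0, -0.6, -0.5]
opening: 0.997
finger_force: 0.0
```

Emit:
step_arm --commands '[{"gripper": -1,"x": -8,"y": -45,"z": 0,"spin": 0},{"gripper": -1,"x": -8,"y": -45,"z": 0,"spin": 0},{"gripper": -1,"x": -8,"y": -45,"z": 0,"spin": 0},{"gripper": -1,"x": -5,"y": -15,"z": 0,"spin": 0},{"gripper": -1,"x": 0,"y": 0,"z": 0,"spin": 0},{"gripper": -1,"x": 0,"y": 0,"z": 0,"spin": 0},{"gripper": -1,"x": 0,"y": 0,"z": 0,"spin": 0},{"gripper": -1,"x": 0,"y": 0,"z": 0,"spin": 0},{"gripper": -1,"x": 0,"y": 0,"z": 0,"spin": 0},{"gripper": -1,"x": 0,"y": 0,"z": 0,"spin": 0}]'

```text
time: 3.2
eef_pos: [0.4747, 0.1732, 0.2454]
tcp_rot: [0.995, -0.104, 0.0, 0.0]
contact_force: [0.3, -0.1, 0.2]
opening: 1.0
finger_force: 0.0
```

```bash
python3 - <<'E'
from h import *
st=get_state();c=read_camera('wrist');np.savez('w1',**c);np.save('st1',st,allow_pickle=True)
print(st['time'],st['eef_pos'],R.from_quat(st['tcp_rot']).as_matrix().round(4),st['qpos'])
cv2.imwrite('pics/w2.png',c['color'][:,:,::-1])
E
```

```text
3.2 [0.47466999 0.17324049 0.24538089] [[ 9.785e-01 -2.065e-01  1.000e-04]
 [-2.065e-01 -9.785e-01 -0.000e+00]
 [ 1.000e-04 -0.000e+00 -1.000e+00]] [ 1.48924324e-01 -9.37570088e-02  1.98647197e+00 -2.67018053e-05
  1.24878926e+00  1.92768933e+00]
```

View pics/w2.png

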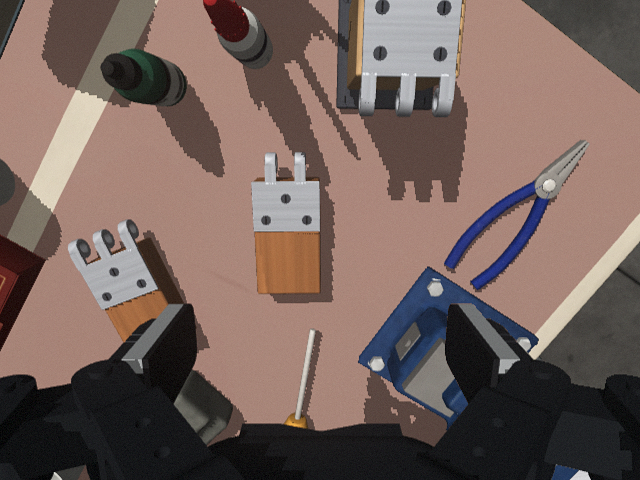

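The wrist view shows the two-knuckle flap at (287,235) with knuckles at (271,165) and (300,165). The jamb knuckles are at (367,95), (404,95) and (442,95). Now I'll measure both.

```bash
cat >> h.py <<'E'
def rayplane(c,st,uv,z):
    T=campose(c,st);uv=np.atleast_2d(uv).astype(float)
    d=np.stack([(uv[:,0]-c['cx'])/c['fx'],-(uv[:,1]-c['cy'])/c['fy'],-np.ones(len(uv))],-1)@T[:3,:3].T
    return T[:3,3]+d*((z-T[2,3])/d[:,2])[:,None]
E
python3 - <<'E'
from h import *
c=dict(np.load('w1.npz'));st=np.load('st1.npy',allow_pickle=True).item();P=cloud(c,st)
g=c['color'].astype(int);hsv=cv2.cvtColor(c['color'],cv2.COLOR_RGB2HSV)
M=R.from_quat(st['tcp_rot']).as_matrix()
def tool(p): return (p-st['eef_pos'])@M   # tool coords
tp=tool(P)
def rep(nm,box,z0,z1):
    u0,v0,u1,v1=box;m=np.zeros((480,640),bool);m[v0:v1,u0:u1]=1
    m&=(P[...,2]>z0)&(P[...,2]<z1)
    q=(tp[m][:,:2]*1000).astype(np.float32);r=cv2.minAreaRect(q);print(nm,m.sum(),np.round(r[0],2),np.round(r[1],2),round(r[2],2),'zmed',np.median(P[m][:,2]));return m
rep('flap all',(235,140,335,305),.024,.045)
steel=(hsv[...,1]<60)
m=rep('jamb top',(330,0,480,120),.09,.115)
# knuckles: columns occupied, in the strip
for nm,box,z0 in [('flapK',(255,150,315,176),.024),('jambK',(350,85,460,120),.085)]:
    u0,v0,u1,v1=box
    mm=((P[...,2]>z0)).astype(np.uint8);k=np.zeros_like(mm);k[v0:v1,u0:u1]=mm[v0:v1,u0:u1]
    n,l,s,ce=cv2.connectedComponentsWithStats(k)
    for i in range(1,n):
        if s[i,4]<40:continue
        q=tp[l==i]*1000;zz=P[l==i][:,2]
        print(nm,s[i],'tool x',q[:,0].min().round(1),q[:,0].max().round(1),'y',np.percentile(q[:,1],[2,50,98]).round(1),'z',np.percentile(zz,[50,98]).round(4))
# wood sides of flap: at mid rows
for v in range(200,290,15):
    r=[u for u in range(235,340) if P[v,u,2]>.024]
    e=rayplane(c,st,[(r[0]-.5,v),(r[-1]+.5,v)],.033 if v<230 else .03);print(v,r[0],r[-1],(tool(e)*1000).round(1)[:,:2].tolist())
m=(P[...,2]>.06);m[:130]=0;m[300:]=0
print('tall things',np.round(tp[m][:,:2].min(0)*1000) if m.any() else None,np.round(tp[m][:,:2].max(0)*1000) if m.any() else None)
E
```

```text
flap all 8055 [-15.21 -27.95] [ 56.08 122.41] 89.51 zmed 0.03099942459351246
jamb top 10209 [105.72  54.18] [66.25 64.49] 0.92 zmed 0.10261806505315152
flapK [264 152  13  24 269] tool x 27.9 66.8 y [-44.1 -39.9 -35.8] z [0.0321 0.0339]
flapK [294 152  12  24 284] tool x 27.9 66.8 y [-20.6 -15.9 -11.8] z [0.0321 0.0339]
jambK [359  85  17  32 492] tool x 66.8 90.6 y [25.3 29.3 34.1] z [0.1021 0.104 ]
jambK [395  85  21  32 553] tool x 72.6 90.6 y [49.2 52.8 57.9] z [0.1019 0.1041]
jambK [432  85  23  32 614] tool x 66.8 90.7 y [73.1 76.3 82. ] z [0.1018 0.1038]
200 252 319 [[7.5, -56.0], [7.5, -0.0]]
215 253 319 [[-5.1, -55.7], [-5.1, -0.0]]
230 254 319 [[-18.7, -55.9], [-18.7, -0.0]]
245 255 319 [[-31.9, -55.6], [-31.9, -0.1]]
260 256 320 [[-45.3, -55.3], [-45.4, 0.8]]
275 257 320 [[-59.1, -55.0], [-59.1, 0.8]]
tall things [67.  0.] [67.  0.]
```

Emit:
step_arm --commands '[{"gripper": -1,"x": -13,"y": -14,"z": 0,"spin": -0.6},{"gripper": -1,"x": -13.5,"y": -13.7,"z": 0,"spin": 0},{"gripper": -1,"x": 0,"y": 0,"z": 30,"spin": 0},{"gripper": -1,"x": 0,"y": 0,"z": 30,"spin": 0},{"gripper": -1,"x": 0,"y": 0,"z": 30,"spin": 0},{"gripper": -1,"x": 0,"y": 0,"z": 30,"spin": 0},{"gripper": -1,"x": 0,"y": 0,"z": 20,"spin": 0},{"gripper": -1,"x": 0,"y": 0,"z": 0,"spin": 0},{"gripper": -1,"x": 0,"y": 0,"z": 0,"spin": 0},{"gripper": -1,"x": 0,"y": 0,"z": 0,"spin": 0}]'

```text
time: 4.25
eef_pos: [0.4554, 0.2066, 0.1071]
tcp_rot: [0.995, -0.098, 0.001, -0.0]
contact_force: [-0.7, 0.5, 0.5]
opening: 1.004
finger_force: 0.0
```

```bash
python3 - <<'E'
from h import *
st=get_state();c=read_camera('wrist');P=cloud(c,st);P[c['z_map']==0]=0
M=R.from_quat(st['tcp_rot']).as_matrix();tp=(P-st['eef_pos'])@M*1000
print(st['time'],st['eef_pos'])
m=(P[...,2]>.024)&(P[...,2]<.045)&(abs(tp[...,1])<36)&(tp[...,0]>-70)&(tp[...,0]<85)
r=cv2.minAreaRect(tp[m][:,:2].astype(np.float32));print(r,m.sum())
k=m&(tp[...,0]>55)
for s in(-1,1):
    q=tp[k&(tp[...,1]*s>0)];print(np.percentile(q,[2,50,98],axis=0).round(1))
cv2.imwrite('pics/w3.png',c['color'][:,:,::-1])
E
```

```text
4.25 [0.45537026 0.20657492 0.10705888]
((10.256702423095703, 0.7687702178955078), (122.91433715820312, 56.21975326538086), 0.3259248733520508) 21736
[[ 55.1 -15.2  73.4]
 [ 62.9 -10.9  75.1]
 [ 71.1  -6.7  81.8]]
[[55.1  8.5 73.4]
 [62.9 12.8 75. ]
 [71.1 17.4 81.6]]
```

View pics/w3.png

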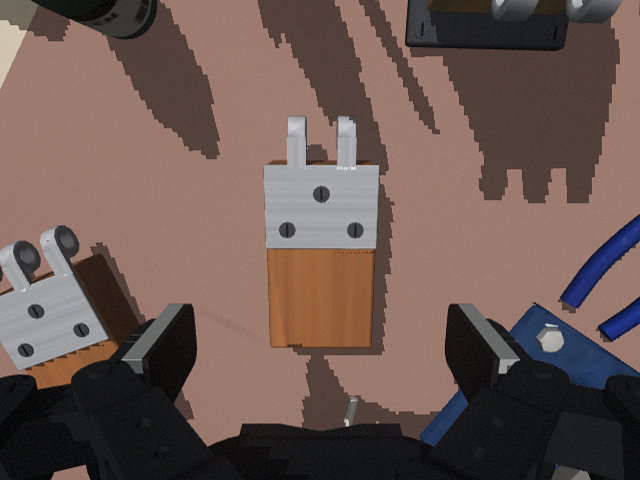

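The flap is centred between the open fingers at (320,255), with its knuckles at (297,140) and (346,140). I'll make small corrections and descend to grip.

Emit:
step_arm --commands '[{"gripper": -1,"x": -1,"y": 0.8,"z": 15,"spin": 0.3},{"gripper": -1,"x": 0,"y": 0,"z": 20,"spin": 0},{"gripper": -1,"x": 0,"y": 0,"z": 20,"spin": 0},{"gripper": -1,"x": 0,"y": 0,"z": 16,"spin": 0},{"gripper": -1,"x": 0,"y": 0,"z": 10,"spin": 0},{"gripper": -1,"x": 0,"y": 0,"z": 8,"spin": 0},{"gripper": -1,"x": 0,"y": 0,"z": 0,"spin": 0},{"gripper": -1,"x": 0,"y": 0,"z": 0,"spin": 0},{"gripper": 0,"x": 0,"y": 0,"z": 0,"spin": 0},{"gripper": 0.2,"x": 0,"y": 0,"z": 0,"spin": 0}]' --force 40

```text
time: 5.3
eef_pos: [0.4535, 0.2059, 0.0171]
tcp_rot: [0.995, -0.101, 0.001, -0.0]
contact_force: [-0.1, 0.1, 0.2]
opening: 0.692
finger_force: 0.0
```

Emit:
step_arm --commands '[{"gripper": 1,"x": 0,"y": 0,"z": 0,"spin": 0},{"gripper": 1,"x": 0,"y": 0,"z": 0,"spin": 0},{"gripper": 1,"x": 0,"y": 0,"z": 0,"spin": 0},{"gripper": 1,"x": 0,"y": 0,"z": 0,"spin": 0},{"gripper": 1,"x": 0,"y": 0,"z": 0,"spin": 0},{"gripper": 1,"x": 0,"y": 0,"z": 0,"spin": 0},{"gripper": 1,"x": 0,"y": 0,"z": 0,"spin": 0},{"gripper": 1,"x": 0,"y": 0,"z": 0,"spin": 0},{"gripper": 1,"x": 0,"y": 0,"z": 0,"spin": 0},{"gripper": 1,"x": 0,"y": 0,"z": 0,"spin": 0}]' --force 60

```text
time: 6.3
eef_pos: [0.454, 0.2061, 0.0175]
tcp_rot: [0.995, -0.101, 0.001, -0.0]
contact_force: [-0.9, -0.4, 5.9]
opening: 0.645
finger_force: 66.1
```

Emit:
step_arm --commands '[{"gripper": 1,"x": 0,"y": 0,"z": -5,"spin": 0},{"gripper": 1,"x": 0,"y": 0,"z": -10,"spin": 0},{"gripper": 1,"x": 0,"y": 0,"z": -15,"spin": 0},{"gripper": 1,"x": 0,"y": 0,"z": -20,"spin": 0},{"gripper": 1,"x": 0,"y": 0,"z": -20,"spin": 0},{"gripper": 1,"x": 0,"y": 0,"z": -20,"spin": 0},{"gripper": 1,"x": 0,"y": 0,"z": -20,"spin": 0},{"gripper": 1,"x": 0,"y": 0,"z": -15,"spin": 0},{"gripper": 1,"x": 0,"y": 0,"z": 0,"spin": 0},{"gripper": 1,"x": 0,"y": 0,"z": 0,"spin": 0}]'

```text
time: 7.3
eef_pos: [0.4525, 0.2056, 0.141]
tcp_rot: [0.995, -0.101, -0.0, 0.0]
contact_force: [-1.1, -0.7, -2.9]
opening: 0.644
finger_force: 65.4
```

```bash
cat > m.py <<'E'
from h import *
import sys
st=get_state();c=read_camera('wrist');P=cloud(c,st);P[c['z_map']==0]=0
M=R.from_quat(st['tcp_rot']).as_matrix();tp=(P-st['eef_pos'])@M*1000
print(st['time'],st['eef_pos'],st['contact_force'].round(1),'tilt',M[:,2].round(4),'f',st['finger_force'])
fl=(abs(tp[...,1])<34)&(tp[...,0]>-15)&(tp[...,0]<90)&(tp[...,2]<5)&(tp[...,2]>-40)&(np.arange(480)[:,None]<330)
wl=fl&(tp[...,0]<43);q=tp[wl]
A=np.c_[q[:,:2],np.ones(len(q))];print('flap top plane dz/dx dz/dy z0',np.linalg.lstsq(A,q[:,2],rcond=None)[0].round(4))
k=fl&(tp[...,0]>57)
pts=[]
for s in(-1,1):
    q=tp[k&(tp[...,1]*s>0)];w=np.percentile(q,[1,50,99],axis=0).round(2);e=(w[0,1]+w[2,1])/2;print('flapK x',w[[0,2],0],'y',w[[0,2],1],'c',e.round(2),'ztop',np.percentile(q[:,2],3).round(2));pts.append(e)
print('flap y',np.mean(pts).round(2))
J=(P[...,2]>.08)&(P[...,2]<.112)&~fl&(tp[...,0]>20)&(abs(tp[...,1])<200)&(np.arange(480)[:,None]<300)
print('jamb n',J.sum())
if J.sum()>500:
    q=tp[J];print('jamb box',q.min(0).round(1),q.max(0).round(1))
    xf=np.percentile(q[:,0],.2)
    kk=(J&(tp[...,0]<xf+12)).astype(np.uint8);n,l,s_,_=cv2.connectedComponentsWithStats(kk)
    B=[]
    for i in range(1,n):
        if s_[i,4]<60: continue
        q=tp[l==i];w=np.percentile(q,[1,99],axis=0);zt=P[l==i][:,2].max()
        print('jambK px',s_[i],'x',w[:,0].round(2),'y',w[:,1].round(2),'c',w[:,1].mean().round(2),'zworld max',np.percentile(P[l==i][:,2],97).round(4));B.append((w[:,1].mean(),w[0,0]))
    B=np.array(B);sl=np.polyfit(B[:,0],B[:,1],1)[0];print('yaw deg (spin to align)',-np.degrees(sl))
    t=J&(tp[...,0]>xf+26);q=tp[t]
    if t.sum()>500:print('leaf rect',cv2.minAreaRect(q[:,:2].astype(np.float32)))
if len(sys.argv)>1: cv2.imwrite(sys.argv[1],c['color'][:,:,::-1])
np.savez('wl',**c)
E
python3 m.py
```

```text
7.3 [0.45248197 0.20562706 0.14103439] [-1.1 -0.7 -2.9] tilt [-4.e-04 -1.e-04 -1.e+00] f 65.35490032285452
flap top plane dz/dx dz/dy z0 [-2.74000e-02 -3.80000e-03 -1.44165e+01]
flapK x [57.12 73.54] y [-15.83  -6.97] c -11.4 ztop -16.14
flapK x [57.15 73.5 ] y [ 7.99 16.78] c 12.39 ztop -16.16
flap y 0.49
jamb n 3971
jamb box [99.9 52.4 35.7] [114.  110.4  55.5]
jambK px [ 453    0   39   34 1069] x [101.  111.8] y [52.62 61.52] c 57.07 zworld max 0.1031
jambK px [ 514    0   45   35 1251] x [100.57 111.65] y [76.47 85.57] c 81.02 zworld max 0.1032
jambK px [ 574    0   53   36 1481] x [100.17 111.86] y [100.31 109.48] c 104.89 zworld max 0.1032
yaw deg (spin to align) 0.9917719599713972
```

Emit:
step_arm --commands '[{"gripper": 1,"x": 0,"y": 6,"z": 0,"spin": 1.0},{"gripper": 1,"x": 3,"y": 12,"z": 0,"spin": 0},{"gripper": 1,"x": 8,"y": 15,"z": 0,"spin": 0},{"gripper": 1,"x": 10,"y": 15,"z": 0,"spin": 0},{"gripper": 1,"x": 10,"y": 15,"z": 0,"spin": 0},{"gripper": 1,"x": 9,"y": 10,"z": 0,"spin": 0},{"gripper": 1,"x": 6,"y": 5.5,"z": 0,"spin": 0},{"gripper": 1,"x": 0,"y": 0,"z": 0,"spin": 0},{"gripper": 1,"x": 0,"y": 0,"z": 0,"spin": 0},{"gripper": 1,"x": 0,"y": 0,"z": 0,"spin": 0}]'

```text
time: 8.35
eef_pos: [0.4806, 0.1196, 0.1412]
tcp_rot: [0.994, -0.109, -0.0, -0.0]
contact_force: [-0.0, 0.1, -2.0]
opening: 0.639
finger_force: 65.2
```

```bash
python3 m.py pics/w4.png
```

```text
8.35 [0.48059174 0.11956046 0.14115495] [-0.   0.1 -2. ] tilt [-5.e-04  2.e-04 -1.e+00] f 65.22579152137041
flap top plane dz/dx dz/dy z0 [-2.71000e-02 -3.40000e-03 -1.44383e+01]
flapK x [57.12 73.53] y [-15.86  -6.98] c -11.42 ztop -16.11
flapK x [57.13 73.34] y [ 7.97 16.79] c 12.38 ztop -16.23
flap y 0.48
jamb n 21670
jamb box [  55.7 -113.7   29.1] [115.9  34.1  61.1]
jambK px [250 122   9  31 219] x [56.42 68.06] y [-26.76 -23.34] c -25.05 zworld max 0.1037
jambK px [312 122  24  32 726] x [55.81 68.06] y [-2.77  6.05] c 1.64 zworld max 0.1037
jambK px [383 122  15  32 416] x [55.84 68.05] y [24.64 30.05] c 27.34 zworld max 0.1038
yaw deg (spin to align) 0.6428069985727286
leaf rect ((98.3137435913086, -39.80133819580078), (31.100666046142578, 147.90928649902344), 1.9729164838790894)
```

View pics/w4.png

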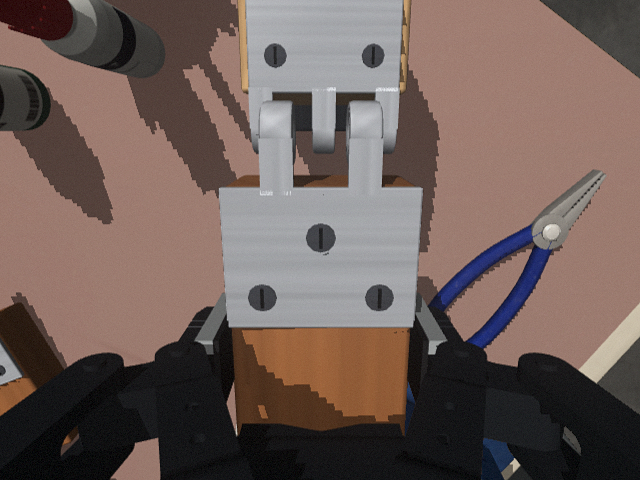

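The flap knuckles sit over both gaps, at (276,120) and (365,120), with the jamb's middle knuckle between them at (323,130). They need about +1.1 mm in y. I'll correct that and descend part-way.

Emit:
step_arm --commands '[{"gripper": 1,"x": 0.2,"y": 1.1,"z": 0,"spin": 0},{"gripper": 1,"x": 0,"y": 0,"z": 5,"spin": 0},{"gripper": 1,"x": 0,"y": 0,"z": 5,"spin": 0},{"gripper": 1,"x": 0,"y": 0,"z": 5,"spin": 0},{"gripper": 1,"x": 0,"y": 0,"z": 5,"spin": 0},{"gripper": 1,"x": 0,"y": 0,"z": 5,"spin": 0},{"gripper": 1,"x": 0,"y": 0,"z": 5,"spin": 0},{"gripper": 1,"x": 0,"y": 0,"z": 0,"spin": 0},{"gripper": 1,"x": 0,"y": 0,"z": 0,"spin": 0},{"gripper": 1,"x": 0,"y": 0,"z": 0,"spin": 0}]'

```text
time: 9.4
eef_pos: [0.4811, 0.118, 0.1116]
tcp_rot: [0.994, -0.109, 0.0, -0.0]
contact_force: [-0.5, 1.2, -0.6]
opening: 0.642
finger_force: 65.2
```

```bash
python3 m.py pics/w5.png
```

```text
9.4 [0.48112968 0.11800533 0.1116128 ] [-0.5  1.2 -0.6] tilt [ 6.e-04  0.e+00 -1.e+00] f 65.22566936910152
flap top plane dz/dx dz/dy z0 [-2.67000e-02 -3.50000e-03 -1.44395e+01]
flapK x [57.14 73.55] y [-15.83  -6.98] c -11.4 ztop -16.06
flapK x [57.14 73.51] y [ 7.97 16.82] c 12.4 ztop -16.19
flap y 0.49
jamb n 26100
jamb box [  50.  -111.5    5. ] [108.2  32.4  31.7]
jambK px [232 140  27  22 524] x [54.94 62.3 ] y [-27.89 -19.92] c -23.9 zworld max 0.1029
jambK px [306 140  28  22 590] x [54.96 62.29] y [-4.21  4.6 ] c 0.19 zworld max 0.1028
jambK px [383 140  25  22 503] x [54.99 62.3 ] y [20.7  28.46] c 24.58 zworld max 0.1031
jambK px [240 175  20   4  71] x [50.25 50.81] y [-26.3  -19.27] c -22.78 zworld max 0.1065
jambK px [294 175  54   4 201] x [50.46 50.76] y [-8.1   9.18] c 0.54 zworld max 0.1064
jambK px [382 175  22   4  74] x [50.2  50.77] y [20.38 27.52] c 23.95 zworld max 0.1065
yaw deg (spin to align) 0.04859190696034556
leaf rect ((91.55524444580078, -39.48670196533203), (29.148855209350586, 144.34152221679688), 2.0685153007507324)
```

Emit:
step_arm --commands '[{"gripper": 1,"x": -0.4,"y": -0.2,"z": 0,"spin": 0},{"gripper": 1,"x": 0,"y": 0,"z": 2,"spin": 0},{"gripper": 1,"x": 0,"y": 0,"z": 2,"spin": 0},{"gripper": 1,"x": 0,"y": 0,"z": 2,"spin": 0},{"gripper": 1,"x": 0,"y": 0,"z": 2,"spin": 0},{"gripper": 1,"x": 0,"y": 0,"z": 2,"spin": 0},{"gripper": 1,"x": 0,"y": 0,"z": 2,"spin": 0},{"gripper": 1,"x": 0,"y": 0,"z": 0,"spin": 0},{"gripper": 1,"x": 0,"y": 0,"z": 0,"spin": 0},{"gripper": 1,"x": 0,"y": 0,"z": 0,"spin": 0}]'

```text
time: 10.45
eef_pos: [0.4806, 0.1183, 0.0994]
tcp_rot: [0.994, -0.109, 0.0, -0.0]
contact_force: [-0.2, 0.1, -1.5]
opening: 0.643
finger_force: 65.2
```

```bash
python3 m.py pics/w6.png
```

```text
10.45 [0.48062261 0.11829753 0.09942351] [-0.2  0.1 -1.5] tilt [ 2.e-04  0.e+00 -1.e+00] f 65.22606432437897
flap top plane dz/dx dz/dy z0 [-2.80000e-02 -3.50000e-03 -1.44069e+01]
flapK x [57.42 89.78] y [-30.41  -0.22] c -15.32 ztop -15.48
flapK x [57.43 89.74] y [ 0.11 31.15] c 15.63 ztop -15.6
flap y 0.16
jamb n 9834
jamb box [  49.9 -102.3   -6.3] [105.1  32.7  19.4]
jambK px [238 175  22   4  72] x [50.06 50.74] y [-26.71 -19.43] c -23.07 zworld max 0.0943
jambK px [294 175  54   4 199] x [50.48 50.77] y [-8.06  9.14] c 0.54 zworld max 0.0943
jambK px [382 175  20   4  67] x [50.3  50.76] y [20.59 27.28] c 23.93 zworld max 0.0944
yaw deg (spin to align) -0.29644505685046374
leaf rect ((90.90689849853516, -35.03910827636719), (23.975868225097656, 134.9868927001953), 2.062230110168457)
```

View pics/w6.png

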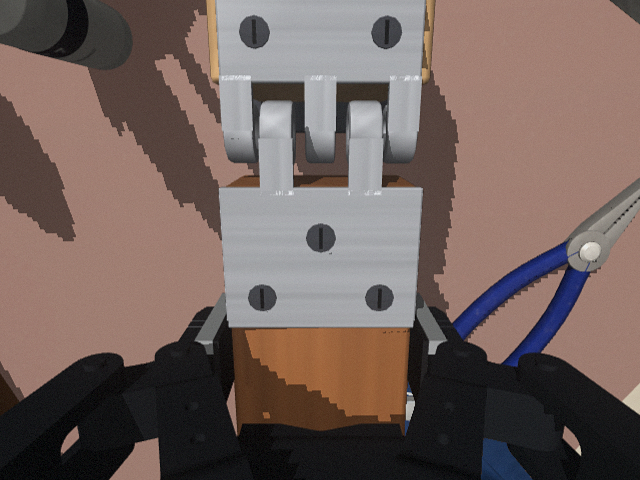

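The flap knuckles, at (276,120) and (365,120), are centred in the gaps, and contact force is near zero. About 12.5 mm remains.

Emit:
step_arm --commands '[{"gripper": 1,"x": 0,"y": 0,"z": 2,"spin": 0},{"gripper": 1,"x": 0,"y": 0,"z": 2,"spin": 0},{"gripper": 1,"x": 0,"y": 0,"z": 2,"spin": 0},{"gripper": 1,"x": 0,"y": 0,"z": 2,"spin": 0},{"gripper": 1,"x": 0,"y": 0,"z": 2,"spin": 0},{"gripper": 1,"x": 0,"y": 0,"z": 1.5,"spin": 0},{"gripper": 1,"x": 0,"y": 0,"z": 1,"spin": 0},{"gripper": 1,"x": 0,"y": 0,"z": 0,"spin": 0},{"gripper": 1,"x": 0,"y": 0,"z": 0,"spin": 0},{"gripper": 1,"x": 0,"y": 0,"z": 0,"spin": 0}]'

```text
time: 11.5
eef_pos: [0.4806, 0.1183, 0.0869]
tcp_rot: [0.994, -0.109, 0.0, -0.0]
contact_force: [0.8, 0.1, -2.0]
opening: 0.639
finger_force: 65.2
```

```bash
python3 - <<'E'
from h import *
st=get_state();c=read_camera('wrist');P=cloud(c,st);P[c['z_map']==0]=0
M=R.from_quat(st['tcp_rot']).as_matrix();tp=(P-st['eef_pos'])@M*1000
print(st['time'],st['eef_pos'],st['contact_force'].round(1),M[:,2].round(4))
for x0,x1 in[(56,59),(61,67),(70,72.5),(76,80)]:
    m=(tp[...,0]>x0)&(tp[...,0]<x1)&(tp[...,2]>-19)&(tp[...,2]<-8)&(abs(tp[...,1])<40)
    y=tp[m][:,1];h=np.histogram(y,bins=np.arange(-34,34.5,1))[0];print(x0,''.join('#' if v>max(h)*.3 else '.' for v in h))
# tops near axis per knuckle, and x extents at side
for yc in(-23.6,-11.5,.4,12.5,24.4):
    m=(abs(tp[...,1]-yc)<2.5)&(tp[...,0]>45)&(tp[...,0]<100)&(tp[...,2]<2)&(tp[...,2]>-22)
    q=tp[m];t=q[(q[:,0]>62)&(q[:,0]<67)];print(yc,'top',np.median(t[:,2]).round(2),'x',q[:,0].min().round(1),q[q[:,0]<74.9][:,0].max().round(1))
im=c['color'][60:200,190:450,::-1];cv2.imwrite('pics/w7.png',cv2.resize(im,(780,420),interpolation=cv2.INTER_CUBIC))
E
```

```text
11.5 [0.48062293 0.11829842 0.086939  ] [ 0.8  0.1 -2. ] [ 3.e-04  0.e+00 -1.e+00]
56 ......#########...#########...#########...#########...########......
61 ......#########...#########...#########...#########..##########.....
70 ......#########....########...#########...#########..##########.....
76 ......#########################################################.#...
-23.6 top -15.64 x 45.0 74.9
-11.5 top -15.03 x 45.0 73.6
0.4 top -15.69 x 45.0 74.8
12.5 top -15.08 x 45.0 73.7
24.4 top -15.63 x 45.0 74.8
```

View pics/w7.png

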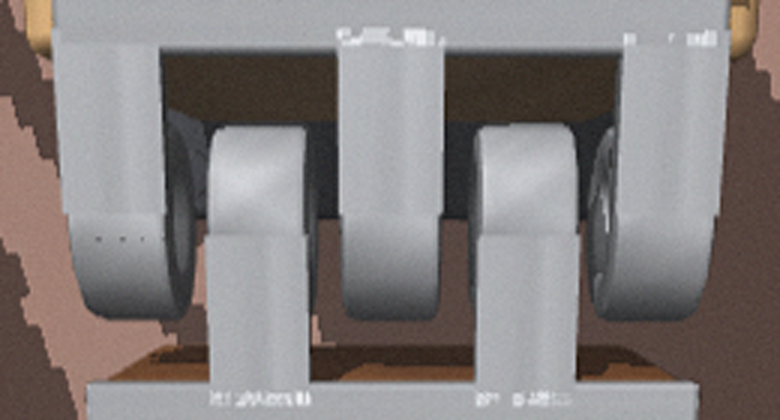

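All five knuckles interleave with even 3 mm gaps, and nothing is touching. By depth the flap sits about 0.5 mm low, so I'll raise it slightly, let it settle and hand in.

Emit:
step_arm --commands '[{"gripper": 1,"x": 0,"y": 0,"z": -0.4,"spin": 0},{"gripper": 1,"x": 0,"y": 0,"z": 0,"spin": 0},{"gripper": 1,"x": 0,"y": 0,"z": 0,"spin": 0},{"gripper": 1,"x": 0,"y": 0,"z": 0,"spin": 0},{"gripper": 1,"x": 0,"y": 0,"z": 0,"spin": 0},{"gripper": 1,"x": 0,"y": 0,"z": 0,"spin": 0},{"gripper": 1,"x": 0,"y": 0,"z": 0,"spin": 0},{"gripper": 1,"x": 0,"y": 0,"z": 0,"spin": 0},{"gripper": 1,"x": 0,"y": 0,"z": 0,"spin": 0},{"gripper": 1,"x": 0,"y": 0,"z": 0,"spin": 0}]'

```text
time: 12.55
eef_pos: [0.4805, 0.1183, 0.0872]
tcp_rot: [0.994, -0.109, -0.0, -0.0]
contact_force: [1.0, 0.2, -1.5]
opening: 0.645
finger_force: 65.2
```

```bash
python3 -c "
from plant import *
print(get_state()['eef_pos']);print(sign_off())"
```

```text
[0.48052115 0.1182803  0.08722259]
the job is handed in; nothing more can be done
None
```

I handed the job in at about 12.6 s with the two-knuckle piece held level by the gripper alone, its knuckles in the jamb's gaps and the bores lined up to within about 1 mm by my measurements; sign-off returned no verdict.

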